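# Leak-test the covered housing

### The arm

A 6-joint arm with a two-finger parallel gripper is mounted at the origin on the work surface. World frame = base frame: x ahead of the robot, y to its left, z up, the work surface at z = 0. Lengths are in m, angles in rad, forces in N, time in s.
With the tool pointing down it reaches from about 0.35 to 0.975 m from the base axis. Payload 17.4 kg.
Tool frame: the origin (TCP) lies on the centre line of the jaws, within the pads' length; the fingertips stand 22 mm ahead of it and the grasp point (between the pads) lies 3 mm ahead of it; z points along the fingers, y is the direction in which the jaws open and shut (so a half turn about z gives the same grasp; the last joint's range is limited). The gripper opens to 85 mm and grips with 20 to 120 N. Pads are 22 mm wide; open, the fingers measure 114 mm over their backs; the gripper's body (76 mm by 85 mm) begins 54 mm behind the grasp point. The pads swing forward as they close: fully open they stand 13 mm farther back than shut.
Start: joints at [-1.193, 0.116, 1.442, -0, 1.584, -0.038], TCP at [0.273, -0.617, 0.253] pointing down, gripper open.
Joint ranges: [-2.83, 2.83], [-0.83, 2.19], [0.07, 2.5], [-1.14, 4.28], [0.01, 3], [-2.97, 2.97]. Speed limits (rad/s): [1.89, 1.89, 2.22, 3.14, 3.14, 3.14].

### API

Orientations are given as a rotation vector (axis times angle).
In Python, from rig import read_state, camera, hand_in, find_in gives the robot as it stands. The module is installed in compiled form; this text tells all that it offers.
- The arm moves only by the tool apply_moves, never from a script. Its argument "series" is a list of rows, each a list of 7 numbers: the turn, a rotation vector about the tool's x, y, z in rad, then the shift along the tool's x, y, z in cm, then the opening, from -1 (shut) to 1 (fully open). A call has 1 to 8 rows; each row shifts and turns the pose as measured when the row begins, along the tool's axes as they then stand; what a row does not reach is not made up. A row lasts 1/8 s, in which the tool goes at most 62.5 mm and 10.7 degrees, less where a joint would pass 70% of its speed; a pose out of reach is approached as far as the arm can. A call is refused whole if a number of a shift passes 6.25 or a number of a turn 0.188, either way. A call with a gripper value outside its range is refused whole. The fingers move at their own pace and stop on an object; "squeeze" is the grip in N (left out, the last holds). Time passes only in rows, so rows that do not move let the fingers close. It gives the time, the measured TCP pose, the force and the opening at its end, in the units of the state.
- read_state(): the state, without advancing time (a new reading comes with each control period).
- camera(name): name is "scene" or "top" or "wrist"; returns a dict with "color" (480x640x3 uint8, red, green, blue), "vfov" (degrees; the focal length in pixels is half the picture's height over the tangent of half this angle, whatever the lens; pixels are square), "cx", "cy" (the principal point, pixels), "rvec" (rotation vector, rad) and "tvec" (3), from world to camera coordinates, as OpenCV has them. Camera axes: x right, y down, z forward; pixel columns grow to the right and rows downward; lengths in m; the calibration is good to about 2 mm. A picture is of the moment at which its call begins. There is no depth.
- hand_in(): hands the job in, once; it reports no verdict.
Trained networks look in the newest picture that a camera, given by its name, has taken for a name from the list of things; names that differ only in an ending like _2 or _b are one class to them, and where a whole thing is asked for, a point or a joint stands for the part that bears it (a point fixed in the world has none). Each returns a list of dicts, best first, with "p" (0 to 1); they miss things now and then, are a little off and sometimes report something else, mostly with a low value. They report only what shows in the picture. A call takes as long as a camera call. They do not tell look-alikes from the thing itself.
- find_in(camera, name): "bbox" ([left, top, right, bottom] in pixels, round what is visible of it).
The state is a dict: "t": time; "q": joint angles; "qvel": joint speeds; "joint_torque": joint torques, N m; "eef_pos": TCP position; "orientation": TCP orientation; "wrist_force": force on the tool from outside, world axes, zero at the start; "moment": the same for the moment, N m; "gripper_width": finger opening in m.
Only numpy, scipy, OpenCV 4.12 (cv2) and the standard library are available. Lean on these libraries where they do the work, as an engineer would, in place of code of your own. Each camera call takes 0.05 s, during which the arm holds its last target. There are 200 camera calls.

### The job

One nest of the leak-test rig holds a valve housing with its round cover fitted, the other an uncovered one. Slide the covered housing fully back against its nest's rear stop, then swing that nest's hold-down arm fully over it, then turn the air selector knob to its end stop on that housing's side, and only then press the start button all the way down and let it come up again. Leave the uncovered housing, its hold-down arm and the loose things on the bench where they are.

Things in the scene. Friction and masses are not known exactly. Their poses are not given: they have to be found in the camera images.
- rig: Fixed grey base plate, 320 (x) x 560 (y) x 12 mm, origin on the bench below it; x from -180 to +140 mm. Nests at y = +160 (left) and -160 mm (right): two rails along x (9 mm wide, tops 26 mm over the bench, 86 mm clear between, x -120 to +90) and a rear stop wall (front face x = +90, top 57 mm over the bench). Housings slide home along its +x, away from the robot.
- nest_left (a point): Where the origin of a housing in the left nest (rig +y side) lies when fully home: on the plate top, 40 mm in front of the stop. Axes as the rig.
- nest_right (a point): The same for the right nest (rig -y side).
- housing_covered: Loose green-grey valve housing with a round steel cover (76 mm across, bolted) on top; 80 x 80 x 85 mm high, 0.8 kg; origin: centre of its underside, on the plate. Round flanges (62 mm across, centre 39 mm above the underside) on its x faces form the 80 mm length. Stands between the rails of one nest, 60 to 110 mm short of home, x along the rails.
- housing_open: Like the covered housing but without cover: its top is open, 73 mm high. It stands in the other nest and is to be left alone.
- clamp_left (a joint): Hold-down arm of the left nest, angle in rad. It turns level about a post; 0: points along rig -x (beside the nest); grows as the arm swings inwards; 1.571 (end stop): across the nest, over a housing that is home; -0.8: swung outwards. Stiff, stays where it is left.
- clamp_right (a joint): Hold-down arm of the right nest, mirrored: the same values, also growing as it swings inwards.
- clamp_left_hinge (a point): Point on the turning axis (vertical) of the left arm, 138 mm above the bench. The post is 24 mm thick, its top with the arm's hub at 117 mm.
- clamp_left_peg (a point): Middle of the upright black peg (18 mm diameter, 45 mm high, from 116 to 161 mm above the bench) on the left arm's end, 80 mm from the turning axis. The arm below it is a steel bar 20 mm wide, from 106 to 116 mm above the bench.
- clamp_right_hinge (a point): The same point for the right arm.
- clamp_right_peg (a point): The same peg for the right arm.
- control_box: Fixed grey box between the nests, 200 (x) x 115 (y) x 45 mm high, origin on the plate top under the selector's axis (the box runs from x = -80 to +120 mm); its top is 57 mm above the bench. Selector knob on top at its origin, start button at x = +85 mm.
- selector (a joint): Air selector knob, angle in rad. 0: its pointer handle points along the box's -x (to the robot); grows as the pointer swings to +y (left); end stops at +1.3 (left) and -1.3 (right). Stiff, stays where it is left.
- selector_axis (a point): On the selector's vertical axis, at half height of its pointer handle (72 mm above the bench).
- selector_tip (a point): On the pointer handle 55 mm from the axis, at half height. The handle is a black bar 13 mm wide that reaches 65 mm from the axis, from 61 to 83 mm above the bench; the round hub has 42 mm diameter.
- start (a joint): Start button, travel in m: 0 up, 0.006 all the way down; springs back, 5 N at full travel.
- start_top (a point): Centre of the top of the round grey start button, 34 mm diameter, on the control box behind the selector.
- spanner: Loose steel spanner, 190 mm long, on the bench at the right; bystander.
- bearing: Loose steel bearing ring, 68 mm outside, 18 mm high, on the bench at the left; bystander.
- tin: Loose tin, 68 mm diameter, 85 mm high, on the bench at the left; bystander.
Mind the look-alikes: they are no part of the job. What is shaped like the housing_covered but purple or turquoise is not meant.

How it is judged:
On the way, in this order (a step that is already met when the one before it is completed fails the run):
1. the covered housing stands fully home against the rear stop of its nest ((horizontal distance between housing_covered and nest_left below 0.008 m or horizontal distance between housing_covered and nest_right below 0.008 m) and x of housing_covered in the frame of nest_left above -0.005 m and angle between housing_covered's own z axis and vertical below 0.08 rad and height (world z) of housing_covered below 0.02 m), for 0.2 s.
2. that nest's hold-down arm is swung fully over it (all of step 1 and ((y of housing_covered in the frame of rig above 0 m and value of joint clamp_left above 1.47 rad) or (y of housing_covered in the frame of rig below 0 m and value of joint clamp_right above 1.47 rad))), for 0.2 s.
3. the selector is at its end stop on the covered housing's side (all of step 2 and ((y of housing_covered in the frame of rig above 0 m and value of joint selector above 1.22 rad) or (y of housing_covered in the frame of rig below 0 m and value of joint selector below -1.22 rad))), for 0.2 s.
4. the start button is pressed all the way down (all of step 3 and value of joint start above 0.005 m), for 0.05 s.
At the end, for the whole second after the job is handed in: The covered housing stands upright and at rest within 5 mm of its nest's rear stop, that nest's hold-down arm is within 0.1 rad of its closed end stop over it, the selector is within 0.08 rad of its end stop on that side, and the start button, pressed last, is up again (all of step 3 and value of joint start below 0.002 m and linear speed of housing_covered below 0.01 m/s); the robot touches nothing.
It fails at once if the start button is pressed down before the selector is at its end stop on the covered housing's side (value of joint start above 0.004 m and not ((y of housing_covered in the frame of rig above 0 m and value of joint selector above 1.15 rad) or (y of housing_covered in the frame of rig below 0 m and value of joint selector below -1.15 rad))).
It fails at once if the uncovered housing is moved by more than 15 mm (distance of housing_open from where it was at the start of the episode above 0.015 m).
It fails at once if the hold-down arm of the uncovered housing's nest is moved by more than 15 mm at its peg ((y of housing_covered in the frame of rig above 0 m and distance of clamp_right_peg from where it was at the start of the episode above 0.015 m) or (y of housing_covered in the frame of rig below 0 m and distance of clamp_left_peg from where it was at the start of the episode above 0.015 m)).
It fails at once if a loose thing on the bench is moved by more than 30 mm (distance of any of spanner, bearing, tin from where it was at the start of the episode above 0.03 m).
It also fails if it takes over 61 s, if anything falls off the work surface, if the arm or the gripper's body presses on something with over 40 N, if the wrist force passes 120 N, or if a joint passes its speed limit or range.

## Working session

There is one attempt and no reset: what is moved stays moved. The work goes in short steps, Python scripts to look and compute and a tool call to move; the robot and the scene stay as the last step left them, time stands still between calls to the robot, and variables do not carry over. Pictures are saved under pics/ and viewed, about 8 in all and at most 12, crops included, and the job is handed in when it is done.

Besides the shell and the picture viewer there is one more tool, called after ">>>" as name([rows], argument=value, ...), one row to a line, values as JSON. apply_moves: Moves the arm, as the interface text tells. Its arguments: {"type":"object","properties":{"series":{"type":"array"},"squeeze":{"type":"number"}},"required":["series"]}

```bash
mkdir -p pics; cat > h.py <<'E'
import numpy as np, cv2
from rig import read_state, camera, hand_in, find_in
def K(c):
    f=240/np.tan(np.radians(c['vfov'])/2); return np.array([[f,0,c['cx']],[0,f,c['cy']],[0,0,1]])
def snap(n,fn=None):
    c=camera(n)
    if fn: cv2.imwrite('pics/'+fn,c['color'][:,:,::-1])
    return c
def w2p(c,P):
    p,_=cv2.projectPoints(np.array(P,float).reshape(-1,3),np.array(c['rvec'],float),np.array(c['tvec'],float),K(c),None); return p[:,0]
def p2w(c,uv,z):
    R=cv2.Rodrigues(np.array(c['rvec'],float))[0]; o=-R.T@np.array(c['tvec'],float)
    d=R.T@np.linalg.inv(K(c))@np.array([uv[0],uv[1],1.]); return o+d*(z-o[2])/d[2]
E
python3 - <<'E'
from h import *
s=read_state(); print(s['t'],s['eef_pos'],s['orientation'],s['gripper_width'])
for n in('scene','top'):
    c=snap(n,n+'1.png'); print(n,c['vfov'],c['rvec'],c['tvec'])
    for k in('housing_covered','housing_open','clamp_left_peg','clamp_right_peg','selector','start_top','control_box','rig'):
        print(k,[(np.round(d['bbox']).astype(int).tolist(),round(d['p'],2)) for d in find_in(n,k)[:4]])
E
```

```text
0.0 [ 0.27258234 -0.61731899  0.25254635] [-3.07277859e+00 -6.48214151e-01  2.89798046e-04] 0.08502252398229981
scene 52.93023657009985 [ 1.38563828  2.12514383 -0.96265069] [ 0.22152301 -0.2121077   1.45920437]
housing_covered [([158, 180, 195, 221], 0.77), ([206, 178, 251, 220], 0.68), ([270, 184, 311, 230], 0.67), ([253, 158, 290, 201], 0.65)]
housing_open [([153, 221, 443, 413], 0.65), ([354, 278, 400, 335], 0.64)]
clamp_left_peg []
clamp_right_peg [([170, 223, 188, 275], 0.8)]
selector [([290, 259, 308, 294], 0.7)]
start_top [([270, 308, 287, 318], 0.49)]
control_box [([246, 256, 336, 349], 0.93)]
rig [([152, 220, 444, 414], 0.9)]
top 47.484979326400364 [ 2.1451739  -2.18124876  0.09104027] [0.00290733 0.49530761 1.32074317]
housing_covered [([498, 241, 547, 284], 0.79), ([446, 265, 492, 304], 0.78), ([425, 318, 473, 363], 0.7), ([381, 175, 418, 215], 0.68)]
housing_open [([249, 192, 290, 226], 0.91), ([209, 129, 464, 266], 0.28)]
clamp_left_peg [([210, 161, 235, 204], 0.65)]
clamp_right_peg [([429, 149, 464, 188], 0.91)]
selector [([332, 186, 354, 218], 0.66)]
start_top [([329, 155, 343, 164], 0.62)]
control_box [([312, 144, 360, 232], 0.88), ([331, 152, 344, 168], 0.63)]
rig [([208, 126, 464, 268], 0.91)]
```

View pics/top1.png

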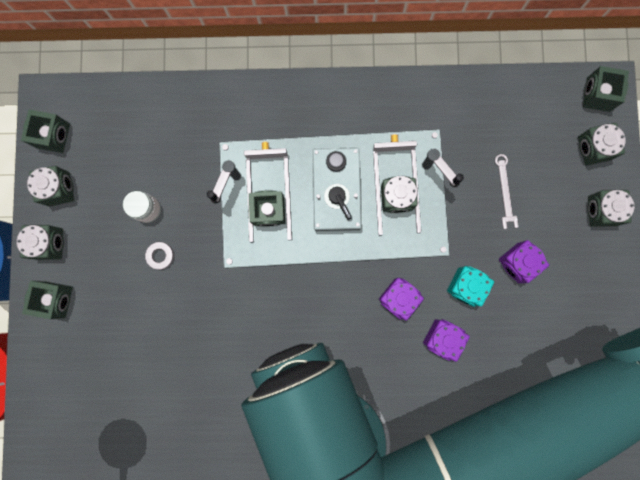

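View pics/scene1.png

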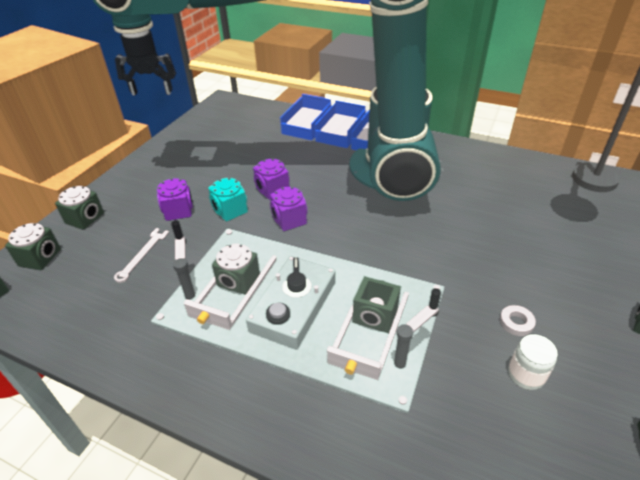

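```bash
python3 - <<'E'
from h import *
c=snap('top')
im=c['color'][:,:,::-1]
# refine plate corners: light teal plate segmentation
hull=None
R=im[110:285,195:480].astype(int)
m=((R.sum(2)>430)).astype(np.uint8)
m=cv2.morphologyEx(m,cv2.MORPH_OPEN,np.ones((3,3)))
n,l,st,_=cv2.connectedComponentsWithStats(m); k=1+np.argmax(st[1:,4])
pts=np.argwhere(l==k)[:,::-1]+[195,110]
W=np.array([p2w(c,p,0.012)[:2] for p in pts],np.float32)
r=cv2.minAreaRect(W); print(r); print(cv2.boxPoints(r))
for nm,uv,z in(('cover',(400,193),.097),('hinge',(433,156),.12),('peg',(457,180),.161),('axis',(338,198),.083),('tip',(349,218),.083),('start',(336,160),.07),('hL',(229,167),.12),('pL',(213,195),.161)):
    print(nm,p2w(c,uv,z).round(3))
cr=cv2.resize(im[125:275,205:475],None,fx=2.9,fy=2.9,interpolation=cv2.INTER_CUBIC); cv2.imwrite('pics/crop1.png',cr)
E
```

```text
((0.6032648086547852, -0.017569124698638916), (0.32019907236099243, 0.5599524974822998), 2.1799356937408447)
[[ 0.43263146  0.25611466]
 [ 0.45393082 -0.30343258]
 [ 0.7738981  -0.2912529 ]
 [ 0.75259876  0.26829433]]
cover [ 0.596 -0.177  0.097]
hinge [ 0.677 -0.253  0.12 ]
peg [ 0.611 -0.297  0.161]
axis [ 0.589 -0.031  0.083]
tip [ 0.541 -0.057  0.083]
start [ 0.685 -0.028  0.07 ]
hL [0.661 0.221 0.12 ]
pL [0.587 0.249 0.161]
```

View pics/crop1.png

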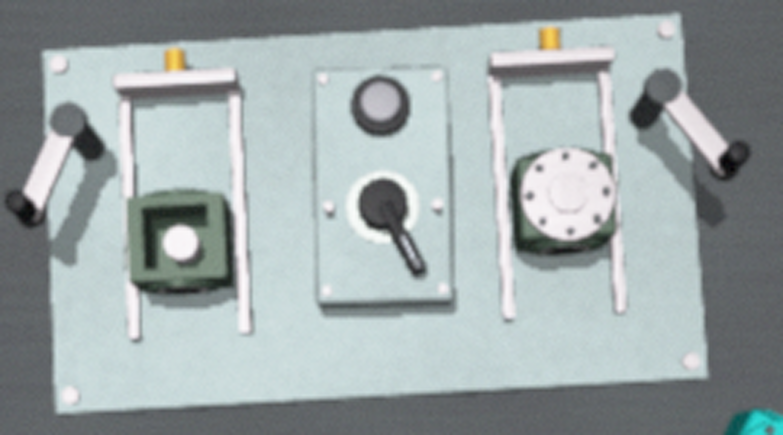

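Targets: the covered housing is in the right nest at top (400,193). The purple ones at (402,300), (447,340) and (525,262), the turquoise one at (471,287) and the side ones at (605,140), (610,207), (50,185) and (38,241) are look-alikes. The crop confirms a green-grey body and a bolted steel cover between the right rails. The plate fit gives 320 x 560 mm, which matches the given size. The right arm points outwards and the selector is at about -0.5 rad.

>>> apply_moves([
  [0, 0, 0.188, 0, 0, 0, -1],
  [0, 0, 0.188, 0, 0, 0, -1],
  [0, 0, 0, 3.2, -5.3, 0, -1],
  [0, 0, 0, 3.2, -5.3, 0, -1],
  [0, 0, 0, 3.2, -5.3, 0, -1],
  [0, 0, 0, 3.2, -5.3, 0, -1],
  [0, 0, 0, 3.2, -5.3, 0, -1],
  [0, 0, 0, 3.2, -5.3, 0, -1],
])

```text
t: 1.95
eef_pos: [0.4553, -0.2908, 0.2528]
orientation: [3.141, 0.039, 0.001]
wrist_force: [0.2, -0.5, -1.1]
gripper_width: -0.0
```

```bash
cat >> h.py <<'E'
from scipy.spatial.transform import Rotation as Ro
O=np.array([0.6233,-0.0168]); A=0.03805
def r2w(x,y): return O+np.array([[np.cos(A),-np.sin(A)],[np.sin(A),np.cos(A)]])@[x,y]
def to(pos,yaw=None):
    s=read_state(); R=Ro.from_rotvec(s['orientation']).as_matrix(); p=np.array(s['eef_pos'])
    if yaw is not None:
        T=np.array([[np.cos(yaw),np.sin(yaw),0],[np.sin(yaw),-np.cos(yaw),0],[0,0,-1]]).T
        T=np.array([[np.cos(yaw),np.sin(yaw),0],[np.sin(yaw),-np.cos(yaw),0],[0,0,-1]])
        print('turn',Ro.from_matrix(R.T@T).as_rotvec().round(3),'shift after turn',(T.T@(np.array(pos)-p)*100).round(2))
    print('t',round(s['t'],2),'pos',p.round(4),'yaw',round(np.arctan2(R[1,0],R[0,0]),3),'shift cm',(R.T@(np.array(pos)-p)*100).round(2),'F',np.round(s['wrist_force'],1),'w',round(s['gripper_width'],4))
E
python3 -c "
from h import *
to([*r2w(-.118,-.16),.062],A)"
```

```text
turn [ 0.    -0.001 -0.013] shift after turn [  6.03 -10.74  19.08]
t 1.95 pos [ 0.4553 -0.2908  0.2528] yaw 0.025 shift cm [  5.88 -10.82  19.08] F [ 0.2 -0.5 -1.1] w -0.0
```

>>> apply_moves([
  [0, 0, -0.013, 3, -5.4, 0, -1],
  [0, 0, 0, 2.9, -5.4, 0, -1],
  [0, 0, 0, 0, 0, 5, -1],
  [0, 0, 0, 0, 0, 5, -1],
  [0, 0, 0, 0, 0, 4, -1],
  [0, 0, 0, 0, 0, 0, -1],
])

```text
t: 2.7
eef_pos: [0.5137, -0.1742, 0.1113]
orientation: [3.139, 0.072, 0.008]
wrist_force: [1.1, -0.5, 0.6]
gripper_width: 0.0002
```

```bash
python3 -c "
from h import *
to([*r2w(-.118,-.16),.062],A)
c=snap('wrist','w1.png')
for k in('housing_covered','clamp_right_peg','selector'): print(k,find_in('wrist',k)[:2])
"
```

```text
turn [ 0.001 -0.005  0.008] shift after turn [-0.25  0.69  4.93]
t 2.7 pos [ 0.5137 -0.1742  0.1113] yaw 0.046 shift cm [-0.28  0.68  4.93] F [ 1.1 -0.5  0.6] w 0.0002
housing_covered [{'bbox': [229.2, 0.0, 469.3, 193.2], 'p': 0.89}, {'bbox': [317.0, 423.2, 335.8, 448.4], 'p': 0.68}]
clamp_right_peg []
selector [{'bbox': [1.0, 42.8, 60.9, 231.5], 'p': 0.97}]
```

View pics/w1.png

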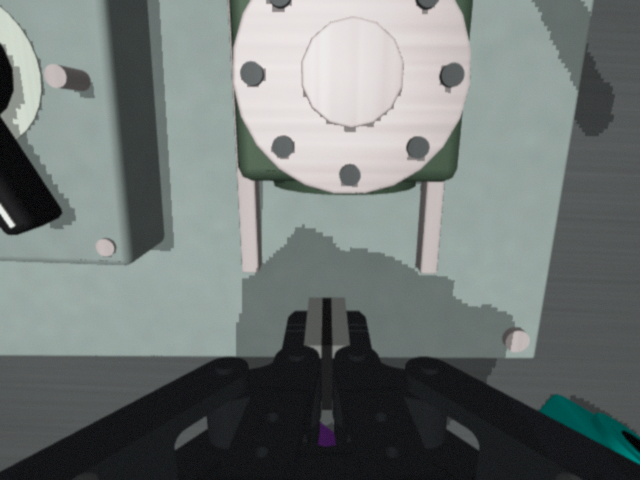

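The wrist view shows the covered housing centred at about (352,75), with the rails at columns 250 and 428. The fingers are in front of it, slightly left of centre. I'll check the centre line, then push.

```bash
python3 -c "
from h import *
c=snap('wrist')
for n,uv,z in(('coverL',(234,73),.097),('coverR',(470,73),.097),('bot',(350,193),.097),('railL',(250,270),.026),('railR',(429,270),.026),('tip',(32,227),.083)):
  p=p2w(c,uv,z); d=p[:2]-O; print(n,p.round(4),'rig',round(d[0]*np.cos(A)+d[1]*np.sin(A),4),round(-d[0]*np.sin(A)+d[1]*np.cos(A),4))
"
```

```text
coverL [ 0.6022 -0.1416  0.097 ] rig -0.0259 -0.1239
coverR [ 0.6056 -0.2165  0.097 ] rig -0.0253 -0.1988
bot [ 0.5656 -0.1807  0.097 ] rig -0.0639 -0.1616
railL [ 0.5103 -0.1337  0.026 ] rig -0.1174 -0.1125
railR [ 0.5146 -0.231   0.026 ] rig -0.1168 -0.2099
tip [ 0.5449 -0.0601  0.083 ] rig -0.08 -0.0403
```

>>> apply_moves([
  [0, 0, 0.008, -0.3, 0.7, 2.5, -1],
  [0, 0, 0, 0, 0, 2.4, -1],
  [0, 0, 0, 0, 0, 0, -1],
])

```text
t: 3.32
eef_pos: [0.5156, -0.1839, 0.0711]
orientation: [3.134, 0.057, 0.029]
wrist_force: [0.7, 0.3, 0.3]
gripper_width: -0.0001
```

```bash
python3 -c "
from h import *
to([*r2w(-.02,-.161),.064],A)"
```

```text
turn [ 0.007 -0.018 -0.001] shift after turn [ 9.39 -0.18  0.71]
t 3.33 pos [ 0.5156 -0.1839  0.0711] yaw 0.037 shift cm [ 9.38 -0.2   0.88] F [0.7 0.3 0.3] w -0.0001
```

>>> apply_moves([
  [0.007, -0.018, 0, 2, -0.2, 0.7, -1],
  [0, 0, 0, 2, 0, 0, -1],
  [0, 0, 0, 1.8, 0, 0, -1],
  [0, 0, 0, 1.8, 0, 0, -1],
  [0, 0, 0, 1.5, 0, 0, -1],
  [0, 0, 0, 1.5, 0, 0, -1],
  [0, 0, 0, 0, 0, 0, -1],
])

```text
t: 4.2
eef_pos: [0.6268, -0.1794, 0.0751]
orientation: [3.137, 0.056, 0.007]
wrist_force: [-3.1, -0.9, -1.8]
gripper_width: -0.0001
```

```bash
python3 -c "
from h import *
to([*r2w(-.001,-.161),.064],A)"
```

```text
turn [ 0.004 -0.004 -0.002] shift after turn [ 0.16 -0.16  1.11]
t 4.2 pos [ 0.6268 -0.1794  0.0751] yaw 0.036 shift cm [ 0.16 -0.17  1.11] F [-3.1 -0.9 -1.8] w -0.0001
```

>>> apply_moves([
  [0, 0, 0, 0.3, 0, 0.5, -1],
  [0, 0, 0, 0.3, 0, 0, -1],
  [0, 0, 0, 0.3, 0, 0, -1],
])

```text
t: 4.58
eef_pos: [0.6285, -0.1791, 0.0697]
orientation: [3.14, 0.056, -0.022]
wrist_force: [-41.3, 2.3, 21.2]
gripper_width: -0.0002
```

>>> apply_moves([
  [0, 0, 0, -2, 0, 0, -1],
  [0, 0, 0, -3, 0, 0, -1],
  [0, 0, 0, 0, 0, -6, -1],
  [0, 0, 0, 0, 0, -6, 1],
  [0, 0, -0.18, 0, 3, -4, 1],
  [0, 0, -0.18, 0, 3, 0, 1],
  [0, 0, -0.18, 0, 3, 0, 1],
  [0, 0, 0, 0, 0, 0, 1],
])

```text
t: 5.58
eef_pos: [0.5978, -0.2699, 0.2383]
orientation: [3.003, 0.916, -0.011]
wrist_force: [0.0, 0.8, -0.5]
gripper_width: 0.0853
```

```bash
python3 -c "
from h import *
c=snap('wrist','w2.png')
for k in('housing_covered','clamp_right_peg','clamp_right_hinge','start_top'): print(k,find_in('wrist',k)[:2])
to([.611,-.297,.25],.588)
"
```

```text
housing_covered [{'bbox': [10.7, 321.0, 140.6, 404.6], 'p': 0.87}, {'bbox': [194.4, 0.0, 355.4, 120.8], 'p': 0.78}]
clamp_right_peg [{'bbox': [361.4, 78.5, 420.2, 286.2], 'p': 0.82}]
clamp_right_hinge [{'bbox': [0.0, 0.0, 478.2, 349.5], 'p': 0.63}]
start_top []
turn [-0.001  0.008  0.003] shift after turn [-0.49  3.19 -1.19]
t 5.83 pos [ 0.5974 -0.2677  0.2381] yaw 0.591 shift cm [-0.51  3.19 -1.19] F [0.9 0.4 0.1] w 0.0849
```

View pics/w2.png

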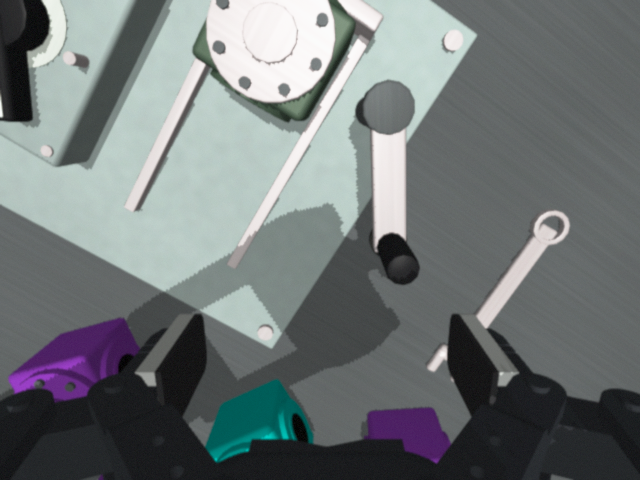

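The wrist view shows the hub at (388,108), the peg top at (402,266) and the covered housing up against the stop at about (270,33).

```bash
python3 -c "
from h import *
c=snap('wrist')
def rig(p): d=p[:2]-O; return np.round([d[0]*np.cos(A)+d[1]*np.sin(A),-d[0]*np.sin(A)+d[1]*np.cos(A)],4)
P={}
for n,uv,z in(('hub',(388,108),.117),('peg',(402,266),.161),('cover',(270,33),.097)):
  P[n]=p2w(c,uv,z); print(n,P[n].round(4),rig(P[n]))
v=P['peg']-P['hub']; print(np.hypot(*v[:2]),np.arctan2(v[1],v[0]))
to([*P['peg'][:2],.155],np.arctan2(-v[1],-v[0]))
"
```

```text
hub [ 0.682  -0.2517  0.117 ] [ 0.0498 -0.2369]
peg [ 0.6202 -0.2983  0.161 ] [-0.0138 -0.2812]
cover [ 0.6792 -0.1734  0.097 ] [ 0.0499 -0.1586]
0.07739601879534244 -2.495414503670885
turn [-0.001  0.008 -0.055] shift after turn [-0.02  3.81  8.31]
t 5.88 pos [ 0.5974 -0.2677  0.2381] yaw 0.591 shift cm [0.26 3.81 8.31] F [ 0.1  0.3 -0.3] w 0.0853
```

>>> apply_moves([
  [0, 0.008, -0.055, 0, 3.8, 0, 1],
  [0, 0, 0, 0, 0, 0, 1],
  [0, 0, 0, 0, 0, 4, 1],
  [0, 0, 0, 0, 0, 0, 1],
])

```text
t: 6.38
eef_pos: [0.6189, -0.2974, 0.1983]
orientation: [-2.978, -0.997, -0.002]
wrist_force: [-0.5, 1.0, -0.3]
gripper_width: 0.0854
```

```bash
python3 -c "
from h import *
to([.619,-.299,.152],.646)"
```

```text
turn [-0.    -0.001  0.   ] shift after turn [-0.09  0.13  4.63]
t 6.38 pos [ 0.6189 -0.2974  0.1983] yaw 0.646 shift cm [-0.1   0.13  4.63] F [-0.5  1.  -0.3] w 0.0854
```

>>> apply_moves([
  [0, 0, 0, -0.1, 0.1, 2.4, 1],
  [0, 0, 0, 0, 0, 2.2, 1],
  [0, 0, 0, 0, 0, 0, -0.4],
  [0, 0, 0, 0, 0, 0, -0.4],
  [0, 0, 0, 0, 0, 0, -0.4],
  [0, 0, 0, 0, 0, 0, -0.4],
])

```text
t: 7.12
eef_pos: [0.6205, -0.298, 0.1594]
orientation: [2.974, 0.996, 0.011]
wrist_force: [-0.2, 1.0, -0.3]
gripper_width: 0.0256
```

```bash
python3 -c "
from h import *
to([.619,-.299,.152],.646)"
```

```text
turn [ 0.007 -0.005 -0.   ] shift after turn [-0.18 -0.01  0.74]
t 7.12 pos [ 0.6205 -0.298   0.1594] yaw 0.646 shift cm [-0.18 -0.01  0.74] F [-0.2  1.  -0.3] w 0.0256
```

>>> apply_moves([
  [0, 0, 0, -0.1, 0, 0.8, -0.4],
  [0, 0, 0.15, 0.1, -1.2, 0, -0.4],
  [0, 0, 0.15, 0.1, -1.2, 0, -0.4],
  [0, 0, 0.15, 0.1, -1.2, 0, -0.4],
  [0, 0, 0.15, 0.1, -1.2, 0, -0.4],
  [0, 0, 0, 0, 0, 0, -0.4],
])

```text
t: 7.88
eef_pos: [0.6037, -0.2537, 0.1493]
orientation: [3.137, 0.044, 0.014]
wrist_force: [-1.1, -0.7, -0.5]
gripper_width: 0.0255
```

```bash
cat >> h.py <<'E'
def arc(hinge,r,off=0):
    s=read_state(); R=Ro.from_rotvec(s['orientation']).as_matrix(); d=np.array(hinge)-np.array(s['eef_pos'])[:2]
    print('r',round(np.hypot(*d),4),'dir to axis rel. rig',round(np.arctan2(d[1],d[0])-A,3),'tool yaw rel. rig',round(np.arctan2(R[1,0],R[0,0])-A,3))
E
python3 -c "
from h import *
arc([.682,-.252],.08); to([.62,-.2,.15])"
```

```text
r 0.0783 dir to axis rel. rig -0.016 tool yaw rel. rig -0.01
t 7.88 pos [ 0.6037 -0.2537  0.1493] yaw 0.028 shift cm [ 1.78 -5.33 -0.08] F [-1.1 -0.7 -0.5] w 0.0255
```

>>> apply_moves([
  [0, 0, 0.17, 0.05, -1.35, 0, -0.4],
  [0, 0, 0.17, 0.1, -1.35, 0, -0.4],
  [0, 0, 0.17, 0.1, -1.35, 0, -0.4],
  [0, 0, 0.17, 0.1, -1.35, 0, -0.4],
  [0, 0, 0.17, 0.1, -1.35, 0, -0.4],
  [0, 0, 0.17, 0.1, -1.35, 0, -0.4],
  [0, 0, 0, 0, 0, 0, -0.4],
])

```text
t: 8.75
eef_pos: [0.6392, -0.187, 0.1474]
orientation: [2.759, -1.499, 0.015]
wrist_force: [0.2, -0.6, -0.7]
gripper_width: 0.0261
```

```bash
python3 -c "
from h import *
arc([.682,-.252],.08); to([.62,-.2,.15])"
```

```text
r 0.0779 dir to axis rel. rig -1.026 tool yaw rel. rig -1.033
t 8.75 pos [ 0.6392 -0.187   0.1474] yaw -0.995 shift cm [ 0.05  2.32 -0.26] F [ 0.2 -0.6 -0.7] w 0.0261
```

>>> apply_moves([
  [0, 0, 0.17, 0.05, -1.35, -0.1, -0.4],
  [0, 0, 0.17, 0.05, -1.35, 0, -0.4],
  [0, 0, 0.15, 0.05, -1.2, 0, -0.4],
  [0, 0, 0.05, 0, -0.4, 0, -0.4],
  [0, 0, 0, 0, -0.3, 0, -0.4],
  [0, 0, 0, 0, 0, 0, -0.4],
])

```text
t: 9.5
eef_pos: [0.6806, -0.1756, 0.1467]
orientation: [2.282, -2.155, 0.01]
wrist_force: [-0.4, 0.2, 0.7]
gripper_width: 0.0255
```

```bash
python3 -c "
from h import *
arc([.682,-.252],.08); to([.62,-.2,.15])"
```

```text
r 0.0765 dir to axis rel. rig -1.59 tool yaw rel. rig -1.552
t 9.5 pos [ 0.6806 -0.1756  0.1467] yaw -1.514 shift cm [ 2.1   6.19 -0.33] F [-0.4  0.2  0.7] w 0.0255
```

>>> apply_moves([
  [0, 0, 0, 0, -0.3, 0, -0.4],
  [0, 0, 0, 0, -0.3, 0, -0.4],
  [0, 0, 0, 0, -0.3, 0, -0.4],
])

```text
t: 9.88
eef_pos: [0.684, -0.1755, 0.1464]
orientation: [2.28, -2.143, -0.01]
wrist_force: [-39.6, 3.2, 14.5]
gripper_width: 0.0256
```

```bash
python3 -c "
from h import *
arc([.682,-.252],.08); to([.62,-.2,.15])"
```

```text
r 0.0765 dir to axis rel. rig -1.635 tool yaw rel. rig -1.547
t 9.88 pos [ 0.684  -0.1755  0.1464] yaw -1.509 shift cm [ 2.05  6.54 -0.27] F [-39.6   3.2  14.5] w 0.0256
```

>>> apply_moves([
  [0, 0, 0, 0, 0.4, 0, -0.4],
  [0, 0, 0, 0, 0, 0, 0.3],
  [0, 0, 0, 0, 0, 0, 0.3],
  [0, 0, 0, 0, 0, -3, 0.3],
  [0, 0, 0, 0, 0, -5, 0.3],
  [0, 0, -0.18, 0, 0, -5, 0.3],
  [0, 0, -0.18, -3, 4, 0, 0.3],
  [0, 0, 0, 0, 0, 0, 0.3],
])

```text
t: 10.88
eef_pos: [0.6356, -0.1557, 0.2807]
orientation: [2.642, -1.68, -0.012]
wrist_force: [1.1, 0.0, 0.6]
gripper_width: 0.0554
```

```bash
python3 -c "
from h import *
print(np.round(read_state()['q'],3)); c=snap('wrist','w3.png'); to([.55,-.045,.2],.5)
for k in('selector','start_top','clamp_right_peg'): print(k,find_in('wrist',k)[:2])"
```

```text
[-0.276  0.072  1.445 -0.008  1.635  2.427]
turn [ 0.009  0.01  -1.635] shift after turn [ -2.28 -13.93   8.11]
t 10.93 pos [ 0.6368 -0.1563  0.2811] yaw -1.135 shift cm [-13.75   3.08   8.15] F [ 0.6 -0.3  0.8] w 0.0556
selector [{'bbox': [277.9, 325.5, 375.0, 378.8], 'p': 0.75}]
start_top [{'bbox': [190.6, 303.1, 228.6, 335.1], 'p': 0.61}]
clamp_right_peg [{'bbox': [256.0, 31.0, 348.2, 202.9], 'p': 0.72}, {'bbox': [117.6, 0.0, 568.6, 480.0], 'p': 0.62}]
```

View pics/w3.png

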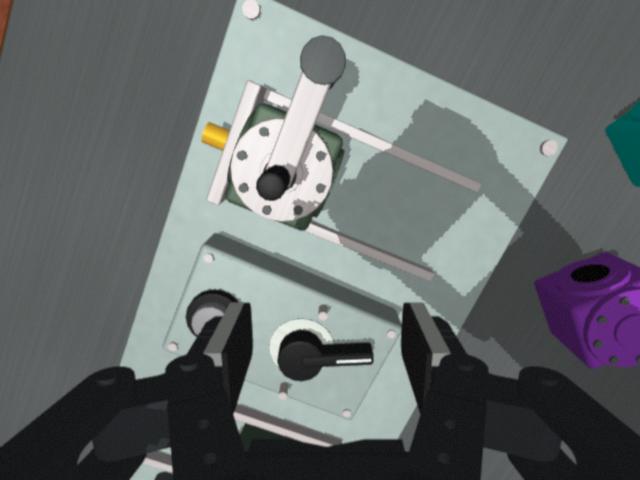

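The wrist view shows the arm lying across the home housing with its peg at (272,182). The selector hub is at (301,355), the handle end at (372,354) and the button at (212,318).

```bash
python3 -c "
from h import *
c=snap('wrist')
def rig(p): d=p[:2]-O; return np.round([d[0]*np.cos(A)+d[1]*np.sin(A),-d[0]*np.sin(A)+d[1]*np.cos(A)],4)
P={}
for n,uv,z in(('hub',(301,355),.085),('tipend',(372,354),.083),('ring',(303,345),.058),('btn',(212,318),.075),('peg',(272,182),.161),('hinge',(323,60),.117)):
  P[n]=p2w(c,uv,z); print(n,P[n].round(4),rig(P[n]))
v=P['tipend']-P['hub']; print('sel',np.hypot(*v[:2]), np.arctan2(v[1],v[0])-A)
v=P['btn']-P['hub']; print('btn',np.hypot(*v[:2]), np.arctan2(v[1],v[0])-A)
"
```

```text
hub [ 0.6041 -0.0367  0.085 ] [-0.0199 -0.0192]
tipend [ 0.5476 -0.0621  0.083 ] [-0.0774 -0.0424]
ring [ 0.6011 -0.0314  0.058 ] [-0.0228 -0.0137]
btn [ 0.687  -0.0324  0.075 ] [ 0.0631 -0.018 ]
peg [ 0.6813 -0.1785  0.161 ] [ 0.0518 -0.1638]
hinge [ 0.6839 -0.2552  0.117 ] [ 0.0515 -0.2406]
sel 0.061990998995816476 -2.7578251808287315
btn 0.08302062639029602 0.014574394738811822
```

>>> apply_moves([
  [0, 0, -0.187, -2, 1, 0, 0.3],
  [0, 0, -0.187, -2, -1, 0, 0.3],
  [0, 0, -0.187, -2, -2, 0, 0.3],
  [0, 0, -0.187, -2, -2, 0, 0.3],
  [0, 0, -0.187, 0, -2, 0, 0.3],
  [0, 0, -0.187, 0, -2, 0, 0.3],
  [0, 0, -0.187, 0, -1, 0, 0.3],
  [0, 0, -0.187, 0, 0, 0, 0.3],
])

```text
t: 12.12
eef_pos: [0.6247, -0.0138, 0.2737]
orientation: [-3.088, -0.576, 0.032]
wrist_force: [0.2, 0.3, 0.2]
gripper_width: 0.0558
```

```bash
python3 -c "
from h import *
to([.5565,-.0555,.15],.42)
c=snap('top')
for k in('selector','start_top'): print(k,find_in('top',k)[:2])
print(w2p(c,[[.602,-.034,.085],[.5476,-.0621,.083],[.687,-.0324,.075]]))"
```

```text
turn [-0.005  0.02  -0.051] shift after turn [-7.92  1.03 12.37]
t 12.12 pos [ 0.6247 -0.0138  0.2737] yaw 0.369 shift cm [-7.61  1.48 12.52] F [0.2 0.3 0.2] w 0.0558
selector [{'bbox': [329.5, 184.5, 345.0, 194.9], 'p': 0.55}]
start_top []
[[339.03107106 192.54507979]
 [351.30962124 215.1473228 ]
 [337.71906564 158.50993519]]
```

>>> apply_moves([
  [0, 0.02, -0.051, -4, 0.5, 0, 0.3],
  [0, 0, 0, -4, 0.5, 3, 0.3],
  [0, 0, 0, 0, 0, 5, 0.3],
  [0, 0, 0, 0, 0, 3, 0.3],
  [0, 0, 0, 0, 0, 0, 0.3],
])

```text
t: 12.9
eef_pos: [0.5528, -0.0557, 0.1616]
orientation: [-3.08, -0.596, -0.001]
wrist_force: [0.9, 0.6, -0.1]
gripper_width: 0.0551
```

```bash
python3 -c "
from h import *
to([.5555,-.0555,.088],.42)
c=snap('wrist','w4.png')"
```

```text
turn [-0.004 -0.001 -0.038] shift after turn [0.25 0.09 7.36]
t 12.9 pos [ 0.5528 -0.0557  0.1616] yaw 0.382 shift cm [0.25 0.11 7.36] F [ 0.9  0.6 -0.1] w 0.0551
```

View pics/w4.png

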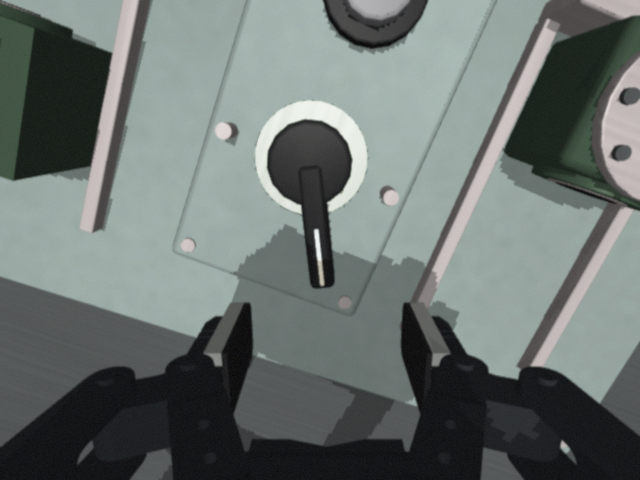

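```bash
python3 -c "
from h import *
c=snap('wrist')
P={}
for n,uv,z in(('hub',(310,158),.072),('ring',(311,156),.057),('tipend',(322,284),.083),('btn',(375,-5),.075)):
  P[n]=p2w(c,uv,z); print(n,P[n].round(4))
v=P['tipend']-P['ring']; print('sel',np.hypot(*v[:2]), np.arctan2(v[1],v[0])+np.pi)
"
```

```text
hub [ 0.6015 -0.0266  0.072 ]
ring [ 0.6014 -0.0266  0.057 ]
tipend [ 0.5445 -0.0561  0.083 ]
btn [ 0.6797 -0.0276  0.075 ]
sel 0.06401481242969158 0.47864151844363834
```

```bash
python3 -c "
from h import *
to([.558,-.0495,.088],.479)"
```

```text
turn [-0.002 -0.004 -0.095] shift after turn [ 0.64 -0.36  7.64]
t 13.0 pos [ 0.554  -0.0557  0.1644] yaw 0.384 shift cm [ 0.57 -0.4   7.64] F [0.1 0.6 0.9] w 0.0555
```

>>> apply_moves([
  [0, 0, -0.095, 0.6, -0.4, 0, 0.3],
  [0, 0, 0, 0, 0, 3.5, 0.3],
  [0, 0, 0, 0, 0, 3.5, 0.3],
  [0, 0, 0, 0, 0, 0, -0.5],
  [0, 0, 0, 0, 0, 0, -0.5],
  [0, 0, 0, 0, 0, 0, -0.5],
])

```text
t: 13.75
eef_pos: [0.5644, -0.0499, 0.1056]
orientation: [3.051, 0.738, 0.028]
wrist_force: [0.9, -0.0, 1.0]
gripper_width: 0.0214
```

```bash
python3 -c "
from h import *
to([.558,-.0495,.088],.479); arc([.6015,-.027],.05)"
```

```text
turn [ 0.007 -0.016 -0.004] shift after turn [-0.55 -0.33  1.76]
t 13.75 pos [ 0.5644 -0.0499  0.1056] yaw 0.475 shift cm [-0.58 -0.34  1.75] F [ 0.9 -0.   1. ] w 0.0214
r 0.0436 dir to axis rel. rig 0.515 tool yaw rel. rig 0.437
```

>>> apply_moves([
  [0.007, -0.016, 0, -0.55, -0.33, 0, -0.1],
  [0, 0, 0, 0, 0, 0, -0.1],
  [0, 0, 0, 0, 0, 1, -0.1],
  [0, 0, 0, 0, 0, 0.8, -0.1],
  [0, 0, 0, 0, 0, 0, -0.5],
])

```text
t: 14.38
eef_pos: [0.558, -0.0495, 0.0879]
orientation: [3.054, 0.738, 0.001]
wrist_force: [-0.5, 0.1, -0.3]
gripper_width: 0.0222
```

```bash
python3 -c "
from h import *
to([.558,-.0495,.087],.479); arc([.6015,-.027],.05)"
```

```text
turn [ 0.    -0.001 -0.005] shift after turn [ 0.   -0.    0.09]
t 14.38 pos [ 0.558  -0.0495  0.0879] yaw 0.474 shift cm [ 0.   -0.    0.09] F [-0.5  0.1 -0.3] w 0.0222
r 0.049 dir to axis rel. rig 0.44 tool yaw rel. rig 0.436
```

>>> apply_moves([
  [0, 0, -0.17, 0.06, 0.83, 0, -0.5],
  [0, 0, -0.17, 0.06, 0.83, 0, -0.5],
  [0, 0, -0.17, 0.06, 0.83, 0, -0.5],
  [0, 0, -0.17, 0.06, 0.83, 0, -0.5],
  [0, 0, -0.15, 0.06, 0.75, 0, -0.5],
  [0, 0, 0, 0, 0.2, 0, -0.5],
])

```text
t: 15.12
eef_pos: [0.5906, -0.0744, 0.0871]
orientation: [-2.47, -1.935, 0.001]
wrist_force: [-10.5, -0.1, 5.5]
gripper_width: 0.0214
```

```bash
python3 -c "
from h import *
to([.558,-.0495,.087]); arc([.6015,-.027],.05)"
```

```text
t 15.12 pos [ 0.5906 -0.0744  0.0871] yaw 1.329 shift cm [ 1.64 -3.76  0.03] F [-10.5  -0.1   5.5] w 0.0214
r 0.0487 dir to axis rel. rig 1.306 tool yaw rel. rig 1.291
```

>>> apply_moves([
  [0, 0, 0, 0, 0.3, 0, -0.5],
  [0, 0, 0, 0, 0.3, 0, -0.5],
  [0, 0, 0, 0, 0.3, 0, -0.5],
])

```text
t: 15.5
eef_pos: [0.5914, -0.0749, 0.0861]
orientation: [-2.468, -1.908, 0.025]
wrist_force: [-33.4, 5.9, 20.7]
gripper_width: 0.0216
```

```bash
python3 -c "
from h import *
to([.558,-.0495,.087]); arc([.6015,-.027],.05)"
```

```text
t 15.5 pos [ 0.5914 -0.0749  0.0861] yaw 1.316 shift cm [ 1.62 -3.87  0.01] F [-33.4   5.9  20.7] w 0.0216
r 0.049 dir to axis rel. rig 1.325 tool yaw rel. rig 1.278
```

>>> apply_moves([
  [0, 0, 0, 0, -0.4, 0, -0.3],
  [0, 0, 0, 0, 0, -3, -0.3],
  [0, 0, 0, 0, 0, -5, -0.3],
  [0, 0, 0.18, 0, 0, -4, -1],
  [0, 0, 0.18, -3, 0, 0, -1],
  [0, 0, 0.18, -3, 0, 0, -1],
  [0, 0, 0.18, -3, 0, 0, -1],
  [0, 0, 0, 0, 0, 0, -1],
])

```text
t: 16.5
eef_pos: [0.535, -0.1472, 0.2106]
orientation: [-3.012, -0.846, 0.035]
wrist_force: [-0.5, 0.5, -0.7]
gripper_width: 0.0003
```

```bash
python3 -c "
from h import *
c=snap('wrist','w5.png'); to([.686,-.026,.2],.6)"
```

```text
turn [-0.019  0.017 -0.049] shift after turn [19.23 -1.47  1.06]
t 16.55 pos [ 0.5356 -0.1467  0.2106] yaw 0.551 shift cm [19.15 -2.39  0.76] F [ 0.7  0.1 -0.4] w 0.0001
```

View pics/w5.png

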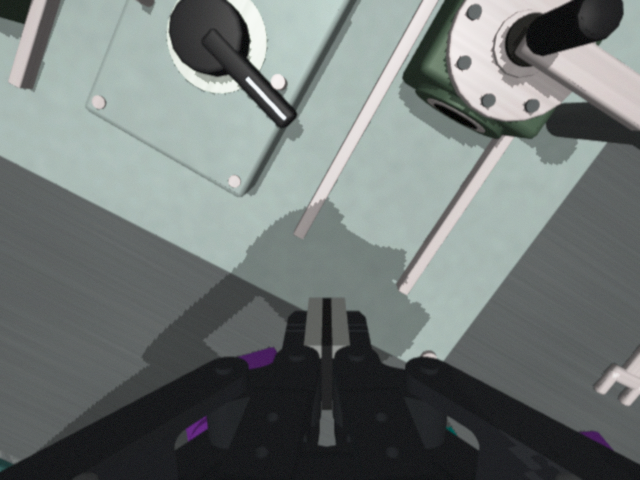

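The handle now runs from the hub at (210,32) to (290,117), against a stop pin at (278,82). The housing and arm are unchanged.

```bash
python3 -c "
from h import *
c=snap('wrist')
a=p2w(c,(217,30),.057);
for uv in((289,117),): 
  b=p2w(c,uv,.083); v=b-a; print(a.round(4),b.round(4),np.hypot(*v[:2]),'theta',-(np.arctan2(v[1],v[0])+np.pi-A))
# line of handle on top: white line ends
p=p2w(c,(248,80),.083);q=p2w(c,(285,118),.083);v=q-p;print('line',-(np.arctan2(v[1],v[0])+np.pi-A))
to([.6,-.027,.21],.6)
"
```

```text
[ 0.6042 -0.0238  0.057 ] [ 0.5853 -0.0878  0.083 ] 0.06674855723340417 theta -1.2457576221712745
line -1.2933939100326646
turn [-0.019  0.017 -0.046] shift after turn [12.02 -6.23  0.05]
t 16.6 pos [ 0.536  -0.1463  0.2105] yaw 0.554 shift cm [11.72 -6.78 -0.04] F [-1.1  0.2  0.1] w -0.0002
```

The handle reads 1.25 to 1.29 rad. The jaw may have met the pin rather than the stop, so I'll give the handle one more push from behind with the fingers shut and clear of the pin.

>>> apply_moves([
  [0, 0, 0.17, 2, -4, 0, -1],
  [0, 0, 0.17, 1, -4, 0, -1],
  [0, 0, 0.17, 0, -1, 0, -1],
  [0, 0, 0, 0, 0, 0, -1],
])

```text
t: 17.1
eef_pos: [0.5255, -0.046, 0.2108]
orientation: [-3.133, -0.058, 0.039]
wrist_force: [-0.1, 0.0, 1.1]
gripper_width: -0.0003
```

```bash
python3 -c "
from h import *
to([*r2w(-.072,-.050),.093],A)"
```

```text
turn [-0.008  0.025 -0.001] shift after turn [ 2.69  2.45 11.78]
t 17.1 pos [ 0.5255 -0.046   0.2108] yaw 0.037 shift cm [ 2.98  2.54 11.69] F [-0.1  0.   1.1] w -0.0003
```

>>> apply_moves([
  [-0.008, 0.025, 0, 2.8, 2.5, 0, -1],
  [0, 0, 0, 0, 0, 4, -1],
  [0, 0, 0, 0, 0, 4, -1],
  [0, 0, 0, 0, 0, 2.5, -1],
  [0, 0, 0, 0, 0, 0, -1],
])

```text
t: 17.73
eef_pos: [0.5575, -0.0715, 0.1019]
orientation: [3.139, 0.102, 0.003]
wrist_force: [-0.2, 0.0, 0.4]
gripper_width: 0.0001
```

```bash
python3 -c "
from h import *
to([*r2w(-.053,-.055),.093],A)"
```

```text
turn [ 0.001 -0.002  0.027] shift after turn [1.49 0.28 0.89]
t 17.73 pos [ 0.5575 -0.0715  0.1019] yaw 0.065 shift cm [1.48 0.32 0.89] F [-0.2  0.   0.4] w 0.0001
```

>>> apply_moves([
  [0, 0, 0.027, 0.2, 0.3, 0.8, -1],
  [0, 0, 0, 0.7, 0, 0, -1],
  [0, 0, 0, 0.5, 0, 0, -1],
  [0, 0, 0, 0.3, 0, 0, -1],
  [0, 0, 0, 0.3, 0, 0, -1],
])

```text
t: 18.35
eef_pos: [0.5689, -0.0753, 0.0943]
orientation: [3.14, 0.063, -0.046]
wrist_force: [-38.1, 0.7, 17.4]
gripper_width: -0.0
```

```bash
python3 -c "
from h import *
to([*r2w(-.053,-.055),.093],A)"
```

```text
turn [0.    0.029 0.002] shift after turn [ 0.36 -0.14  0.13]
t 18.35 pos [ 0.5689 -0.0753  0.0943] yaw 0.04 shift cm [ 0.36 -0.14  0.12] F [-38.1   0.7  17.4] w -0.0
```

>>> apply_moves([
  [0, 0, 0, -1.5, 0, 0, -1],
  [0, 0.029, 0, -0.5, 0, -3, -1],
  [0, 0, 0, 0, 0, -3.5, -1],
  [0, 0, 0, 4, -2, 0, -1],
  [0, 0, 0, 5, -2.5, 0, -1],
  [0, 0, 0, 4, 0, 0, -1],
  [0, 0, 0, 0, 0, 0, -1],
])

```text
t: 19.23
eef_pos: [0.684, -0.0244, 0.1704]
orientation: [3.139, 0.069, 0.018]
wrist_force: [0.3, -0.5, -0.4]
gripper_width: -0.0005
```

```bash
python3 -c "
from h import *
to([.686,-.027,.11],A)"
```

```text
turn [ 0.002 -0.012  0.006] shift after turn [0.19 0.26 6.04]
t 19.23 pos [ 0.684  -0.0244  0.1704] yaw 0.044 shift cm [0.12 0.25 6.04] F [ 0.3 -0.5 -0.4] w -0.0005
```

>>> apply_moves([
  [0, -0.012, 0, 0.1, 0.2, 3, -1],
  [0, 0, 0, 0, 0, 2.5, -1],
  [0, 0, 0, 0, 0, 0, -1],
  [0, 0, 0, 0, 0, 0.5, -1],
  [0, 0, 0, 0, 0, 0.5, -1],
])

```text
t: 19.85
eef_pos: [0.6849, -0.0272, 0.1055]
orientation: [3.138, 0.07, 0.003]
wrist_force: [0.3, 0.2, 0.3]
gripper_width: 0.0001
```

>>> apply_moves([
  [0, 0, 0, 0, 0, 0.5, -1],
  [0, 0, 0, 0, 0, 0.5, -1],
  [0, 0, 0, 0, 0, 0.3, -1],
])

```text
t: 20.23
eef_pos: [0.6853, -0.0273, 0.0946]
orientation: [3.138, 0.07, 0.007]
wrist_force: [-14.7, 0.2, 29.5]
gripper_width: 0.0002
```

>>> apply_moves([
  [0, 0, 0, 0, 0, 0.2, -1],
  [0, 0, 0, 0, 0, 0, -1],
])

```text
t: 20.48
eef_pos: [0.6853, -0.0273, 0.0956]
orientation: [3.138, 0.07, 0.008]
wrist_force: [-3.6, -0.3, 4.0]
gripper_width: -0.0
```

>>> apply_moves([
  [0, 0, 0, 0, 0, -0.3, -1],
])

```text
t: 20.6
eef_pos: [0.6853, -0.0273, 0.0989]
orientation: [3.138, 0.07, 0.008]
wrist_force: [-2.1, -0.8, 2.3]
gripper_width: -0.0
```

>>> apply_moves([
  [0, 0, 0, 0, 0, -0.2, -1],
])

```text
t: 20.72
eef_pos: [0.6854, -0.0273, 0.1011]
orientation: [3.138, 0.07, 0.008]
wrist_force: [-0.6, 0.3, 0.6]
gripper_width: -0.0002
```

>>> apply_moves([
  [0, 0, 0, 0, 0, -0.2, -1],
])

```text
t: 20.85
eef_pos: [0.6854, -0.0273, 0.103]
orientation: [3.138, 0.07, 0.008]
wrist_force: [-0.7, 0.2, -0.3]
gripper_width: -0.0003
```

>>> apply_moves([
  [0, 0, 0, 0, 0, -0.3, -1],
])

```text
t: 20.98
eef_pos: [0.6853, -0.0273, 0.1058]
orientation: [3.138, 0.07, 0.008]
wrist_force: [0.4, -0.8, -0.7]
gripper_width: 0.0
```

>>> apply_moves([
  [0, 0, 0, 0, 0, 0.6, -1],
  [0, 0, 0, 0, 0, 0.5, -1],
  [0, 0, 0, 0, 0, 0.3, -1],
  [0, 0, 0, 0, 0, 0.3, -1],
  [0, 0, 0, 0, 0, 0.3, -1],
])

```text
t: 21.6
eef_pos: [0.686, -0.0273, 0.0945]
orientation: [3.137, 0.07, 0.013]
wrist_force: [-18.9, 1.3, 33.1]
gripper_width: -0.0
```

>>> apply_moves([
  [0, 0, 0, 0, 0, -1, -1],
  [0, 0, 0, 0, 0, -4, -1],
  [0, 0, 0, 0, 0, -5, -1],
  [0, 0, 0, -3, 0, -4, -1],
  [0, 0, 0, -5, 0, 0, -1],
  [0, 0, 0, -5, 0, 0, -1],
  [0, 0, 0, 0, 0, 0, -1],
])

```text
t: 22.48
eef_pos: [0.5509, -0.0328, 0.2354]
orientation: [3.137, 0.071, 0.008]
wrist_force: [0.3, -0.3, 0.2]
gripper_width: -0.0002
```

```bash
python3 -c "
from h import *
c=snap('wrist','w6.png'); to([.6,0,.2])"
```

```text
t 22.52 pos [ 0.5521 -0.0327  0.2352] yaw 0.045 shift cm [ 4.92 -3.07  3.54] F [ 1.3 -0.7  0.1] w 0.0003
```

View pics/w6.png

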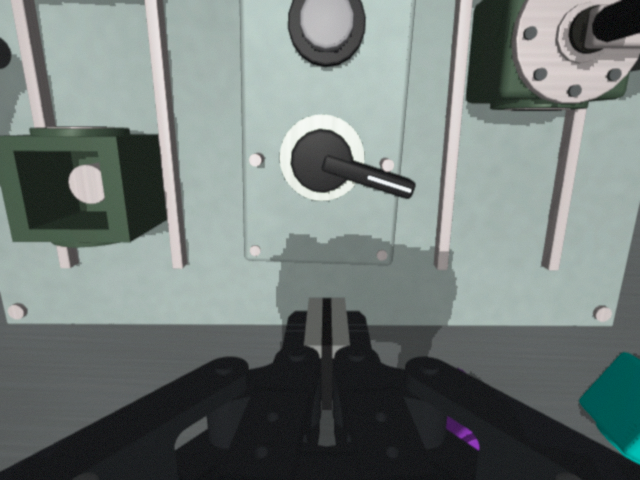

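The handle points right at about -1.3 rad (322,160 to 410,188), the button is up at (327,22), the arm lies over the home housing, and the tool is clear.

```bash
python3 -c "
from h import *
print(hand_in())"
```

```text
the job is handed in; nothing more can be done
None
```

The job is handed in at about 22.5 s of robot time, with all four steps done in order on the right nest, which holds the covered housing. The interface gave no verdict.

| Step | What the checks showed |
|---|---|
| Housing home | Pushed until the stop pushed back with 41 N. Afterwards it measured rig x = 0.0499 m, against 0.050 m for home. |
| Hold-down arm | Swung round by its peg until it met the stop at about 40 N. Pictures show it lying across the cover. |
| Selector | My first angle readings from the picture disagreed (-1.25, -1.27 and -1.29 rad), and the jaw might have met a pin. I pushed again from behind with shut fingers; it did not move further at 38 N. |
| Start button | Hard bottom at 30 N. The force then fell from about 4 N to 0 over some 6 mm on the way up, which fits the 5 N spring. I pressed it once more to be sure, and it is up in the last picture. |

I never touched the uncovered housing, its arm or the loose things. I did not measure their positions again at the end. The last picture shows the uncovered housing between its rails and the tool clear of everything.

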